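# Slide the label plate out over the end of the riser

## Task

The blue label plate lies flat on the front ledge of the white desk riser, where nobody can get a fingernail under it. Push it gently along the ledge with the fingertips, never picking it up, until it sticks out about 4 cm past the end of the riser next to the green tray, lying flat and straight along the ledge and not hanging over the front. Leave the stamps and the other desk things where they stand.

Things in the scene. Friction and masses are not known exactly. Their poses are not given: they have to be found in the camera images.
- riser: White desk riser, fixed: board 220 (x) x 440 (y) mm, top 50 mm above the table. Origin: centre of its footprint on the table; y along its length, +x its rear. A dark fence 12 mm high runs along the top at x = 30 to 42 mm. In front of it (x = -110 to 30 mm) is the ledge, a flat lane without lips, open at the front and at both ends (y = 220, -220 mm). Behind it stand the stamps. Position and yaw vary.
- plate: Blue flat label plate with a white field on top, 80 (x) x 160 (y) x 8 (z) mm, about 0.16 kg, loose, lying on the ledge a little askew (up to 0.17 rad). Origin: centre of its underside; y along its length. It sticks out 40 mm when its origin is 180 mm from the riser's origin along the riser's y, and tips off beyond 220 mm.
- green_tray: Shallow green tray with envelopes, 200 (x) x 150 (y) x 40 (z) mm, fixed. Origin: centre of its underside. It stands on the table just off one end of the riser, about 85 mm clear of it; which end varies. It marks the end over which the plate must stick out.
- grey_tray: Shallow grey tray of the same size, fixed, off the other end of the riser. Origin: centre of its underside.
- stamp_red: Red rubber stamp, 34 x 50 mm foot, 40 mm tall, loose, standing on the riser behind the fence. Origin: centre of its underside. To be left alone.
- stamp_wood: Dark wooden rubber stamp, 34 x 50 mm foot, 40 mm tall, loose, standing on the riser behind the fence. Origin: centre of its underside. To be left alone.
- cup: White cup without handle, 70 mm across, 85 mm tall, loose, on the table beyond the riser. Origin: centre of its underside. To be left alone.
- glue: Yellow glue stick with blue cap, 27 mm across, 93 mm tall, loose, standing on the table near the robot on its right. Origin: centre of its underside. To be left alone.
- stapler: Red and black stapler, 150 x 36 x 52 mm, loose, on the table beyond the riser. Origin: centre of its underside. To be left alone.
Things that resemble listed ones, but are neither listed nor needed, are in the scene too. Several things have the shape of the plate; the one meant has the colours described above.

How it is judged:
By the outcome, as a careful person would: the job done as asked, in the order asked, and still so for the second after the job is handed in, with the robot touching nothing.
It also fails if it takes over 45 s, if anything falls off the work surface, if the arm or the gripper's body presses on something with over 40 N, if the wrist force passes 120 N, or if a joint passes its speed limit or range.

## Robot

A 7-joint arm with a two-finger parallel gripper is mounted at the origin on the work surface. World frame = base frame: x ahead of the robot, y to its left, z up, the work surface at z = 0. Lengths are in m, angles in rad, forces in N, time in s.
With the tool pointing down it reaches from about 0.425 to 0.95 m from the base axis. Payload 4.7 kg.
Tool frame: the origin (TCP) lies on the centre line of the jaws, within the pads' length; the fingertips stand robot.nose_length ahead of it and the grasp point (between the pads) lies 8 mm behind it (robot.nose_length is the distance from the TCP to the fingertips, in m); z points along the fingers, x is the direction in which the jaws open and shut, and the axes are right-handed (so a half turn about z gives the same grasp; the last joint's range is limited). The gripper opens to 85 mm and grips with 20 to 120 N. Pads are 22 mm wide; open, the fingers measure 114 mm over their backs; the gripper's body (76 mm by 85 mm) begins 54 mm behind the grasp point. The pads swing forward as they close: fully open they stand 13 mm farther back than shut.
Start: joints at [-1.138, 0.469, -0.049, 1.532, 0.024, 1.141, -0.082], TCP at [0.301, 0.604, 0.242] pointing down, gripper open.
Joint ranges: [-2.59, 2.59], [-0.33, 1.99], [-1.39, 1.29], [0.1, 2.45], [-1.04, 4.18], [0.21, 1.99], [-2.66, 2.66]. Speed limits (rad/s): [2.57, 2.57, 3.14, 3.14, 3.14, 3.14, 3.14].

## Interface

Orientations are given as [roll, pitch, yaw] about the fixed x, y, z axes, in that order (R = Rz(yaw) Ry(pitch) Rx(roll)).
In Python, from plant import robot gives the robot as it stands. Calls block until the motion is done:
- robot.goto(position, orientation): joint-space move of the TCP to a pose.
- robot.move_straight(position, vel=0.15, attitude=None, contact_N=None): straight line of the TCP; attitude=None keeps the orientation; vel is the mean speed in m/s. With contact_N (N) it stops when the force on the tool has changed by that much, and returns True; else False.
- robot.move_joints(angles): joint-space move.
- robot.grip(opening, strength=None): opening from 0.0 (shut) to 1.0 (fully open); strength is the grip in N (None keeps the last); returns when the fingers have stopped.
- robot.sleep(seconds).
- robot.inverse_kinematics(position, orientation): joint angles nearest the present ones, or None.
- robot.sense(): the state.
- robot.grab_frame(name): name is "scene" or "top" or "wrist"; returns a dict with "image" (384x512x3 uint8, red, green, blue), "range_z" (384x512 float32, m along the optical axis (not along the pixel's ray), 0 where there is no reading), "fx", "fy", "cx", "cy" (pixels), "R" (3x3) and "t" (3): a world point X has camera coordinates R X + t. Camera axes: x right, y down, z forward; pixel columns grow to the right and rows downward; lengths in m; the calibration is good to about 2 mm. A picture is of the moment at which its call begins.
A pose or a line that the arm cannot do raises robot.IKError and nothing moves.
- robot.close_job(): hands the job in, once; it reports no verdict.
The state is a dict: "t": time; "joint_pos": joint angles; "joint_velocities": joint speeds; "effort": joint torques, N m; "tcp_pos": TCP position; "tcp_rot": TCP orientation; "wrist_force": force on the tool from outside, world axes, zero at the start; "torque": the same for the moment, N m; "opening": opening from 0.0 (shut) to 1.0 (fully open).
Only numpy, scipy, OpenCV 4.12 (cv2) and the standard library are available. Lean on these libraries where they do the work, as an engineer would, in place of code of your own. Each camera call takes 0.05 s, during which the arm holds its last target. There are 200 camera calls.

## Working session

There is one attempt and no reset: what is moved stays moved. The work goes in short steps, each a Python script; the robot and the scene stay as the last script left them, time stands still between calls to the robot, and variables do not carry over. Pictures are saved under pics/ and viewed, about 8 in all and at most 12, crops included, and the job is handed in when it is done.

```bash
ls; mkdir -p pics
cat > h.py <<'E'
import numpy as np, cv2
from plant import robot
def save(f,name,crop=None,scale=1):
    im=f["image"][:,:,::-1]
    if crop: im=im[crop[1]:crop[3],crop[0]:crop[2]]
    cv2.imwrite("pics/"+name,cv2.resize(im,None,fx=scale,fy=scale,interpolation=cv2.INTER_CUBIC))
def ray(f,uv,z):
    "pixels (n,2) -> world points on plane z"
    uv=np.asarray(uv,float).reshape(-1,2); R,t=np.array(f["R"]),np.array(f["t"])
    d=np.c_[(uv[:,0]-f["cx"])/f["fx"],(uv[:,1]-f["cy"])/f["fy"],np.ones(len(uv))]@R
    c=-R.T@t
    return c+d*((z-c[2])/d[:,2])[:,None]
def cloud(f):
    "world points per pixel from range (nan where none)"
    h,w=f["range_z"].shape; u,v=np.meshgrid(np.arange(w),np.arange(h)); Z=f["range_z"].astype(float).copy(); Z[Z==0]=np.nan
    P=np.stack([(u-f["cx"])/f["fx"]*Z,(v-f["cy"])/f["fy"]*Z,Z],-1)
    return (P-np.array(f["t"]))@np.array(f["R"])
E
python3 - <<'E'
from h import *
s=robot.sense(); print(s["t"],s["tcp_pos"],s["tcp_rot"],robot.nose_length)
for n in("top","scene"):
    f=robot.grab_frame(n); save(f,n+"0.png",scale=1.5); print(n,f["fx"],(-np.array(f["R"]).T@f["t"]).round(3),np.array(f["R"]).round(2).tolist())
    np.save(n+"0.npy",f,allow_pickle=True)
E
```

```text
pics
0.0 [0.30043955 0.60379723 0.24124434] [3.14153807e+00 2.03274678e-03 1.10908419e+00] 0.011
top 499.9943426403648 [0.377 0.016 1.429] [[0.0, -1.0, 0.0], [-1.0, -0.0, -0.09], [0.09, -0.0, -1.0]]
scene 400.94541150298585 [1.019 0.386 0.866] [[-0.59, 0.81, 0.0], [0.64, 0.47, -0.6], [-0.49, -0.36, -0.8]]
```

View pics/top0.png

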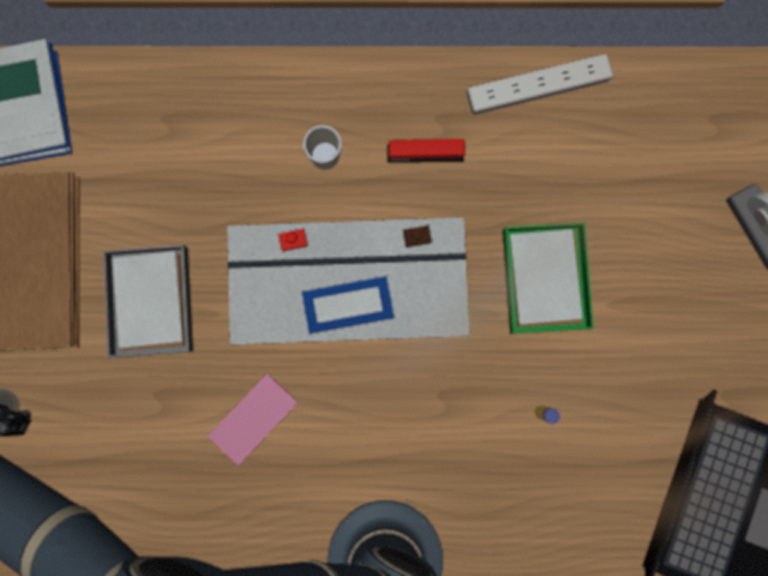

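View pics/scene0.png

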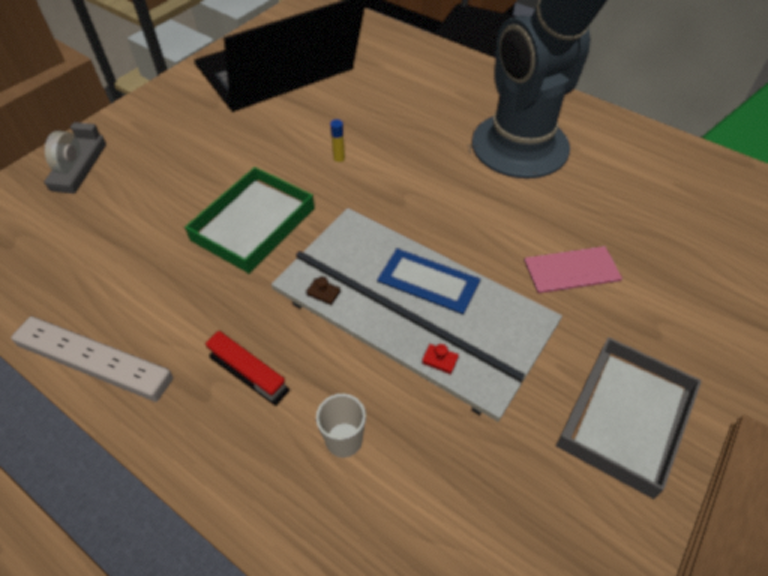

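Candidates in the top view: the blue-framed plate with white field on the ledge (348,304), the pink card (252,419), and the tray envelopes (148,300) and (548,278). The description picks the blue one at (348,304). The green tray is at image right, which is -y, so the plate must be pushed towards -y.

```bash
cat >> h.py <<'E'
def rect(P):
    "min-area rect of world xy points: centre, short, long, yaw of long axis relative to y, wrapped"
    (c,(w,h),a)=cv2.minAreaRect((P[:,:2]*1000).astype(np.float32)); a=np.radians(a)
    if w>h: w,h,a=h,w,a-np.pi/2
    # a: direction of side w in xy
    return np.array(c)/1000,w,h,(a+np.pi/2)%np.pi-np.pi/2
def plate(f):
    hsv=cv2.cvtColor(f["image"],cv2.COLOR_RGB2HSV); m=cv2.inRange(hsv,(105,130,60),(125,255,255))
    P=ray(f,np.argwhere(np.ones_like(m))[:,::-1],0.058).reshape(*m.shape,3)
    m[(P[...,0]<.4)|(P[...,0]>.8)|(abs(P[...,1])>.45)]=0
    cs,_=cv2.findContours(m,cv2.RETR_EXTERNAL,cv2.CHAIN_APPROX_NONE); c=max(cs,key=cv2.contourArea)
    return rect(ray(f,c[:,0,:],0.058))
E
python3 - <<'E'
from h import *
for n in("top","scene"):
    f=np.load(n+"0.npy",allow_pickle=True).item(); print(n,"plate",plate(f))
    im=f["image"]; C=cloud(f)
    g=(C[...,2]>.042)&(C[...,2]<.068)&(C[...,0]>.4)&(C[...,0]<.85)&(abs(C[...,1])<.33)
    hsv=cv2.cvtColor(im,cv2.COLOR_RGB2HSV)
    nz,l,st,_=cv2.connectedComponentsWithStats(g.astype(np.uint8))
    k=1+np.argmax(st[1:,4]); m=(l==k).astype(np.uint8)
    c=max(cv2.findContours(m,0,cv2.CHAIN_APPROX_NONE)[0],key=cv2.contourArea)
    print(" riser depth",rect(ray(f,c[:,0,:],.05)),np.nanmedian(C[m>0][:,2]))
    d=(m>0)&(hsv[...,2]<80); ys=np.argwhere(d); 
    P=ray(f,ys[:,::-1],.062); 
    nz,l,st,_=cv2.connectedComponentsWithStats(d.astype(np.uint8)); k=1+np.argmax(st[1:,4]); P=ray(f,np.argwhere(l==k)[:,::-1],.062)
    print(" fence",rect(P))
    gm=cv2.inRange(hsv,(50,120,40),(75,255,255)); nz,l,st,ce=cv2.connectedComponentsWithStats(gm)
    for i in range(1,nz):
        if st[i,4]>100: print(" green",st[i,4],ray(f,ce[i],.04).round(3))
f=np.load("top0.npy",allow_pickle=True).item(); save(f,"crop0.png",(140,135,325,240),4)
E
```

```text
top plate (array([0.46786804, 0.06662774]), 75.06149291992188, 154.6454315185547, np.float64(0.18344980438502034))
 riser depth (array([0.51450623, 0.06680936]), 219.79531860351562, 440.06536865234375, np.float64(0.036763440820430704)) 0.050175124009461496
 fence (array([0.54844141, 0.06930972]), 9.411447525024414, 432.9463806152344, np.float64(0.03643173994547211))
 green 137 [[ 0.599 -0.25   0.04 ]]
 green 524 [[ 0.472 -0.341  0.04 ]]
scene plate (array([0.47196005, 0.07029105]), 78.05261993408203, 154.26011657714844, np.float64(0.1830366815209219))
 riser depth (array([0.5178905 , 0.06700902]), 223.808349609375, 446.5282897949219, np.float64(0.0353222878412911)) 0.05004255163710577
 fence (array([0.55484271, 0.07321977]), 14.393099784851074, 436.48736572265625, np.float64(0.03691115055357841))
 green 1167 [[-0.291  0.383  0.04 ]]
 green 1282 [[ 0.539 -0.288  0.04 ]]
```

View pics/crop0.png

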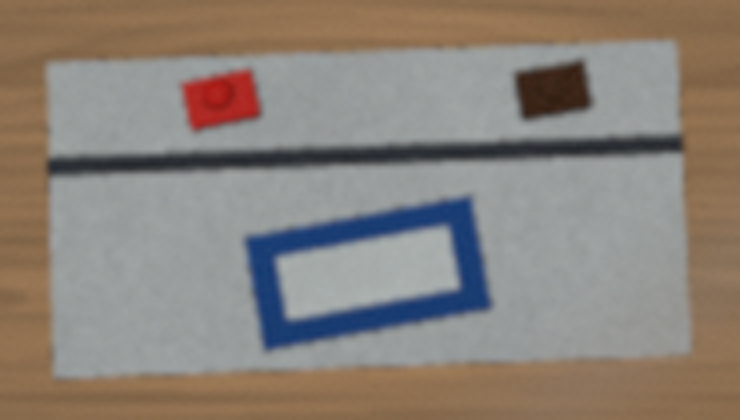

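Checks: riser rect 220 x 440 mm at z = 0.050, and both cameras agree to about 4 mm. The plate sits at riser frame x ≈ -46, y ≈ +3 mm, askew by 0.147 rad. I'll push its +y end with two part-open fingertips, which also straightens it.

```bash
cat >> h.py <<'E'
A=0.0365; C0=np.array([.5158,.067]); RR=np.array([[np.cos(A),-np.sin(A)],[np.sin(A),np.cos(A)]])
def W(x,y,z): return [*(C0+RR@[x,y]),z]
def rep(n="top"):
    f=robot.grab_frame(n); c,w,h,a=plate(f); print(n,"plate riser xy mm",((c-C0)@RR*1000).round(1),"size",round(w),round(h),"rel yaw",round(a-A,3)); return f
E
python3 - <<'E'
from h import *
robot.grip(0.4); O=[np.pi,0,A]
robot.goto(W(-.05,.128,.16),O)
robot.move_straight(W(-.05,.128,.085),vel=.1)
hit=robot.move_straight(W(-.05,.128,.056),vel=.02,contact_N=3)
s=robot.sense(); print(hit,s["t"],s["tcp_pos"],s["tcp_rot"],s["wrist_force"],s["opening"],s["joint_pos"])
p=s["tcp_pos"]; robot.move_straight([p[0],p[1],p[2]+.003],vel=.02)
s=robot.sense();print(s["tcp_pos"],s["wrist_force"])
f=rep(); save(f,"top1.png",(140,110,325,240),4)
E
```

```text
True 4.325 [0.46111792 0.19306919 0.06024595] [3.14147197e+00 6.26993277e-04 3.64794128e-02] [-1.17990327  0.50036144  6.03518755] 0.39909297851840675 [-0.69109249  0.44502563  0.26263487  2.11587441 -0.19835179  0.60395013
 -0.25253168]
[0.46111691 0.19309296 0.06325746] [ 0.07416887 -0.26570349 -0.32741158]
top plate riser xy mm [-48.    1.5] size 75 154 rel yaw 0.146
```

View pics/top1.png

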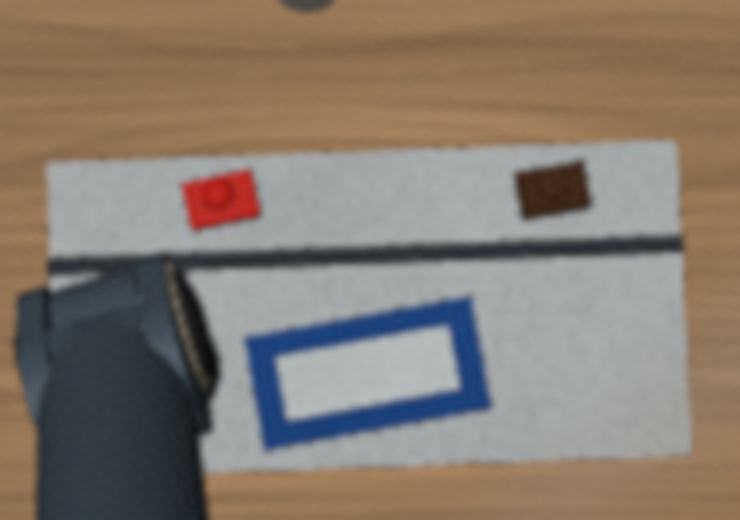

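The gripper is over the ledge's left end, clear of the plate (248–490, 300–448 in the crop) and of the stamps. The tips are 3 mm above the ledge, so I'll push the first part.

Run:
```python
from h import *
z=robot.sense()["tcp_pos"][2]
for y in(.095,.06,.03):
    robot.move_straight(W(-.05,y,z),vel=.04); s=robot.sense(); print(y,s["t"],s["wrist_force"].round(2),s["tcp_pos"].round(4)); rep()
f=rep("scene"); save(f,"scene2.png",(160,110,400,290),3)
```

```text
0.095 5.675 [-0.5   0.14  0.99] [0.4624 0.1603 0.0632]
top plate riser xy mm [-48.6  -2.4] size 75 155 rel yaw 0.137
0.06 6.75 [ 1.07 -0.04 -0.47] [0.4636 0.1252 0.0632]
top plate riser xy mm [-55.5 -38.2] size 75 149 rel yaw 0.05
0.03 7.7 [-0.43 -0.78  0.99] [0.4648 0.0952 0.0632]
top plate riser xy mm [-60.  -72.5] size 75 138 rel yaw 0.004
scene plate riser xy mm [-55.8 -60.1] size 77 156 rel yaw -0.011
```

View pics/scene2.png

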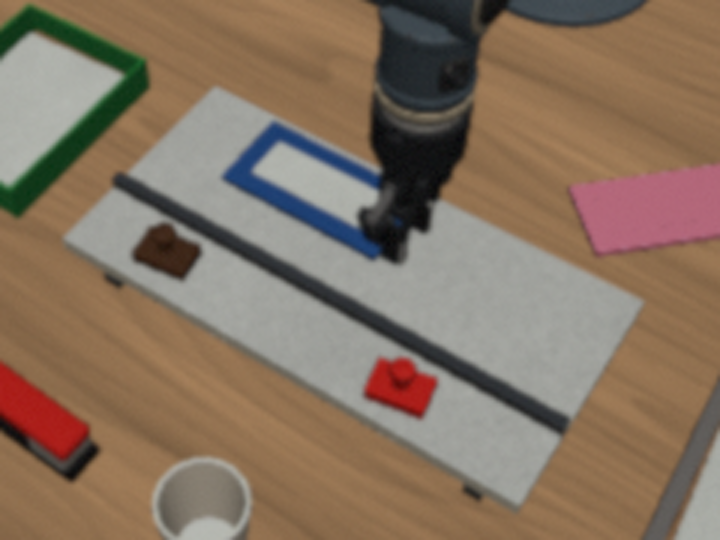

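The plate is now straight (rel. yaw ≈ 0, x ≈ -58 mm, 12 mm from the front edge), and TCP y minus plate y ≈ 91 mm. I'll push most of the rest, back off and measure with a clear view.

Run:
```python
from h import *
z=robot.sense()["tcp_pos"][2]
for y in(-.03,-.08):
    robot.move_straight(W(-.05,y,z),vel=.04); s=robot.sense(); print(y,s["t"],s["wrist_force"].round(2)); rep("scene")
robot.move_straight(W(-.05,-.05,z),vel=.05); robot.move_straight(W(-.05,.0,z+.08),vel=.12)
rep(); f=rep("scene"); print(robot.sense()["t"]); f=robot.grab_frame("top"); save(f,"top3.png",(140,110,340,240),4)
```

```text
-0.03 9.45 [ 0.16 -0.31 -0.77]
scene plate riser xy mm [ -56.1 -118.9] size 78 154 rel yaw 0.001
-0.08 10.9 [0.05 0.52 0.43]
scene plate riser xy mm [ -56.1 -168.9] size 77 156 rel yaw -0.001
top plate riser xy mm [ -61.3 -160.5] size 74 130 rel yaw -0.036
scene plate riser xy mm [ -55.9 -169. ] size 77 156 rel yaw 0.004
12.7333
```

View pics/top3.png

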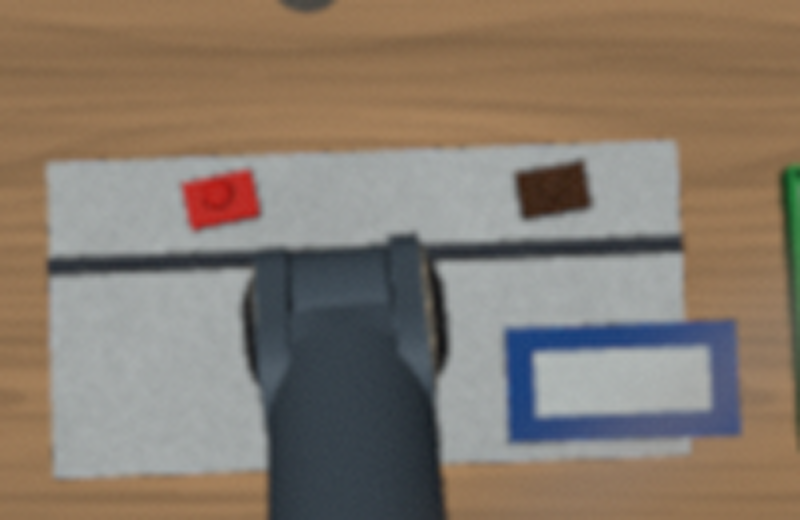

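The plate is straight and already overhanging the right end (its end at 740 px, the riser end at 686 px). The blue mask lost its washed-out right part, though. I'll remeasure with a looser mask and compare directly against the riser end.

```bash
sed -i 's/(105,130,60),(125,255,255)/(100,70,50),(130,255,255)/' h.py
python3 - <<'E'
from h import *
f=rep(); im=f["image"]; g=rep("scene")
# riser end + plate end: intensity profiles along riser y, in both views
for n,F in(("top",f),("scene",g)):
    R,t=np.array(F["R"]),np.array(F["t"])
    def prof(xs,ys,z,ch):
        out=[]
        for y in ys:
            P=np.array([W(x,y,z) for x in xs])@R.T+t
            uv=np.c_[F["fx"]*P[:,0]/P[:,2]+F["cx"],F["fy"]*P[:,1]/P[:,2]+F["cy"]].astype(np.float32)
            out.append(cv2.remap(ch,uv[:,0].copy(),uv[:,1].copy(),cv2.INTER_LINEAR).mean())
        return np.array(out)
    d=F["image"].astype(np.float32); ch=d[...,2]-d[...,0]  # blue-red: wood<0, white~0, plate>0
    def edge(xs,ys,z):
        p=prof(xs,ys,z,ch); lo,hi=np.median(p[:12]),np.median(p[-12:]); m=(lo+hi)/2
        k=np.argmax(np.sign(p[:-1]-m)!=np.sign(p[1:]-m)); k=k+(m-p[k])/(p[k+1]-p[k]); return round(1000*np.interp(k,range(len(ys)),ys),1),round(lo),round(hi)
    st=.0005
    print(n,"riser -y end",edge(np.linspace(-.01,.02,15),np.arange(-.2,-.24,-st),.05),edge(np.linspace(.05,.09,15),np.arange(-.2,-.24,-st),.05),
     "plate -y end",edge(np.linspace(-.085,-.03,20),np.arange(-.244,-.275,-st),.058),"plate +y end",edge(np.linspace(-.085,-.03,20),np.arange(-.081,-.105,-st),.058))
    xf=edge
print(robot.sense()["t"])
E
```

```text
top plate riser xy mm [ -59.6 -172.6] size 78 157 rel yaw 0.009
scene plate riser xy mm [ -55.8 -168.9] size 81 159 rel yaw 0.003
top riser -y end (np.float64(-219.4), 4, -62) (np.float64(-219.6), 4, -64) plate -y end (np.float64(-253.0), 44, -53) plate +y end (np.float64(-94.5), 4, 92)
scene riser -y end (np.float64(-216.6), -4, -64) (np.float64(-216.3), -3, -66) plate -y end (np.float64(-248.5), 53, 0) plate +y end (np.float64(-90.1), -2, 83)
12.8833
```

Relative to the riser end, the overhang is 33.5 mm (top) and 32.0 mm (scene), so about 7 mm remain. TCP y = -80 mm gave -173, so I'll push to -87.

Run:
```python
from h import *
z=.0633
robot.move_straight(W(-.05,-.05,z+.03),vel=.1); robot.move_straight(W(-.05,-.06,z),vel=.04)
robot.move_straight(W(-.05,-.087,z),vel=.025); robot.move_straight(W(-.05,-.06,z),vel=.05)
robot.move_straight(W(-.05,-.03,z+.1),vel=.12); robot.goto(W(-.05,.16,.22),[np.pi,0,A])
f=rep(); g=rep("scene"); print(robot.sense()["t"])
C=cloud(g); hsv=cv2.cvtColor(g["image"],cv2.COLOR_RGB2HSV); m=cv2.inRange(hsv,(100,100,50),(130,255,255))>0
P=C[m&(abs(C[...,2]-.058)<.03)]; print("plate z",np.nanpercentile(P[:,2],[5,50,95]).round(4))
save(f,"top4.png",(140,110,340,240),4)
```

```text
top plate riser xy mm [ -60.6 -179.5] size 77 157 rel yaw -0.036
scene plate riser xy mm [ -55.9 -177. ] size 81 162 rel yaw 0.0
18.5333
plate z [0.0547 0.0574 0.0647]
```

View pics/top4.png

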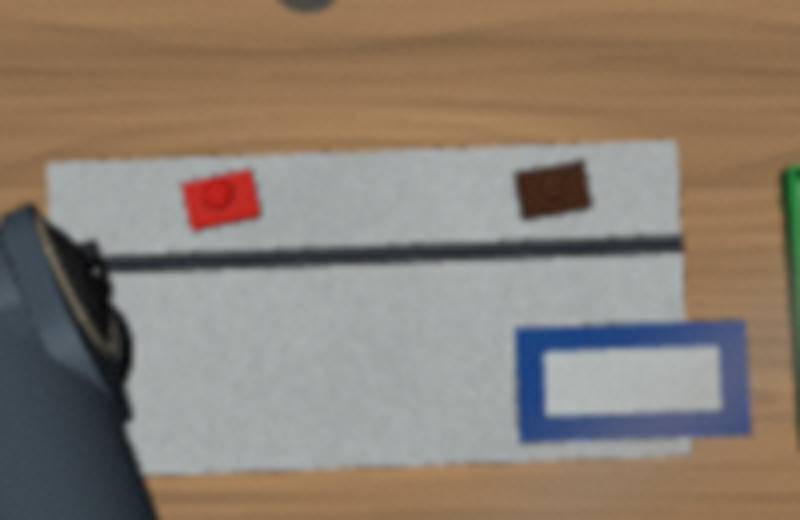

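```bash
python3 -c "
from plant import robot
robot.close_job()"
```

```text
the job is handed in; nothing more can be done
```

I pushed the blue plate along the ledge with two part-open fingertips, without lifting it. It now sticks out about 40 mm past the green-tray end of the riser. The arm then moved clear of everything, and I handed the job in at about 18.5 s.

- **Overhang:** about 40 mm. Before the last nudge it measured 33.5 mm in the top view and 32 mm in the scene view. The nudge then moved the plate about 7 to 8 mm.
- **Front edge:** the plate's centre is 56 to 61 mm in front of the riser's centre line, so its front edge stays about 10 to 14 mm inside the ledge front.
- **Flat:** the median height of its top is 57.4 mm, against the expected 58 mm.
- **Other things:** in the final top-view crop both stamps are where they started. I did not re-measure the cup, stapler or glue stick, but the arm did not go near them.

**Disagreements:**
- **Skew:** the scene view gave a skew of 0.000 rad. The top view's fitted rectangle gave -0.036 rad, which I put down to it snapping to the pixel axes. Edges read by eye in the same image suggest about -0.01 rad.
- **Position:** the two cameras disagreed by 2 to 5 mm, so I took the overhang relative to the riser end in each view.

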